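Shut the weight case, then find the fuller tea tin by lifting and present it

TASK

Tea is about to be handled, so first lower the lid of the open wooden weight case until it is fully shut over its weights. Then lift the two identical green sample tins in turn, one at a time, to feel which is heavier; leave the lighter one set down upright on the bare worktop, and finish with the heavier one still held upright in the gripper, centred about 10 cm above the empty round dish: the program ends while holding it there. Set tins down rather than dropping them, keep them upright, and leave the dish and the other things where they are.

Things in the scene. Friction and masses are not known exactly. Their poses are not given: they have to be found in the camera images.
- case: wooden weight case, fixed to the worktop, 72 mm (x) by 115 mm (y), 42 mm tall when shut; origin at the centre of the underside, z up; the hinge runs along its +y/-y direction at the +x (far) edge. Open on top when the lid is up; small brass weights lie fixed in its lining, below the rim
- case_lid (a joint): angle of the case lid: 0 = fully shut, about 1.57 = upright, 1.83 = open stop leaning back. Light lid, stiff hinge: it stays nearly wherever it is left, so lead it all the way down; under 1 N at its free edge moves it. A plate 67 mm from hinge to free edge, 115 mm wide, its outer face 11 mm from the hinge plane
- case_hinge (a point): middle of the lid's hinge line, at case x = +33 mm, 31 mm above the worktop
- case_lid_edge (a point): middle of the lid's free edge on its outer face (the top face when shut); moves with the lid
- tin_1: one of two outwardly identical round green sample tins, lid fixed on, upright on the worktop; 57 mm diameter at the lid, 54 mm over the body, 66 mm tall, straight-sided. Origin at the centre of the underside. The light one is 0.13 to 0.18 kg, the heavy one 0.36 to 0.54 kg (a pressed sample cake inside may rattle a little); neither name nor place tells which
- tin_2: one of two outwardly identical round green sample tins, lid fixed on, upright on the worktop; 57 mm diameter at the lid, 54 mm over the body, 66 mm tall, straight-sided. Origin at the centre of the underside. The light one is 0.13 to 0.18 kg, the heavy one 0.36 to 0.54 kg (a pressed sample cake inside may rattle a little); neither name nor place tells which
- dish: empty round shallow aluminium dish, loose, 103 mm diameter, 9 mm tall; origin at the centre of the underside
- marker: capped marker pen, 135 mm long, 17 mm thick, lying between the two tins; leave alone
- tape: roll of tape lying flat, 96 mm diameter, 48 mm tall, near the front of the worktop; leave alone
- scoop: small metal scoop, 140 x 44 x 22 mm, front right; leave alone. (A jar, dropper bottle, tall red tin and mug up to 102 mm tall and a timer stand fixed along the back edge, x > 0.62; a microwave fills the right end beyond x = 0.42, y < -0.37: fingertips at 0.40 m height pass over it.)
Not all that is in view belongs to the job. Leave any yellow look-alike of the tin_2 alone.

How it is judged:
On the way, in this order (a step that is already met when the one before it is completed fails the run):
1. the case lid is shut (value of joint case_lid below 0.07 rad), for 0.2 s.
2. the lighter tin is lifted clear of the worktop in the fingers while the heavier stands free (worktop and contents together press on it with over 4.5 N), the lid shut (value of joint case_lid below 0.07 rad and ((height (world z) of tin_1 above 0.02 m and contact force between tin_1 and the fingers above 0.5 N and contact force between tin_2 and anything else above 4.5 N and contact force between tin_2 and the fingers below 0.1 N) or (height (world z) of tin_2 above 0.02 m and contact force between tin_2 and the fingers above 0.5 N and contact force between tin_1 and anything else above 4.5 N and contact force between tin_1 and the fingers below 0.1 N))), for 0.2 s.
At the end, for the whole second after the job is handed in: Lid shut (0.07 rad); heavier tin held still in the fingers, upright (0.2 rad), underside 5 to 17 cm above the worktop, within 4 cm of the dish's centre line, touching neither dish nor other tin; lighter tin (its worktop and contents press on it under 3.8 N) released, upright on the worktop (value of joint case_lid below 0.07 rad and ((height (world z) of tin_1 between 0.05 and 0.17 m and horizontal distance between tin_1 and dish below 0.04 m and angle between tin_1's own z axis and vertical below 0.2 rad and contact force between tin_1 and the fingers above 1 N and linear speed of tin_1 below 0.03 m/s and contact force between tin_1 and tin_2 below 0.1 N and contact force between tin_1 and dish below 0.1 N and height (world z) of tin_2 between -0.01 and 0.008 m and angle between tin_2's own z axis and vertical below 0.1 rad and linear speed of tin_2 below 0.02 m/s and horizontal distance between tin_2 and dish above 0.08 m and contact force between tin_2 and the fingers below 0.1 N and contact force between tin_2 and anything else between 0.5 and 3.8 N) or (height (world z) of tin_2 between 0.05 and 0.17 m and horizontal distance between tin_2 and dish below 0.04 m and angle between tin_2's own z axis and vertical below 0.2 rad and contact force between tin_2 and the fingers above 1 N and linear speed of tin_2 below 0.03 m/s and contact force between tin_2 and tin_1 below 0.1 N and contact force between tin_2 and dish below 0.1 N and height (world z) of tin_1 between -0.01 and 0.008 m and angle between tin_1's own z axis and vertical below 0.1 rad and linear speed of tin_1 below 0.02 m/s and horizontal distance between tin_1 and dish above 0.08 m and contact force between tin_1 and the fingers below 0.1 N and contact force between tin_1 and anything else between 0.5 and 3.8 N))); the arm keeps its last pose, push and grip.
It fails at once if the dish, marker pen, tape roll or scoop is moved more than 4 cm (distance of any of dish, marker, tape, scoop from where it was at the start of the episode above 0.04 m).
It fails at once if a tin is tipped over (angle between any of tin_1, tin_2's own z axis and vertical above 0.6 rad).
It fails at once if a tin is dropped ((linear speed of tin_1 above 0.7 m/s and contact force between tin_1 and the fingers below 0.1 N) or (linear speed of tin_2 above 0.7 m/s and contact force between tin_2 and the fingers below 0.1 N)).
It also fails if it takes over 72 s, if anything falls off the work surface, if the arm or the gripper's body presses on something with over 40 N, if the wrist force passes 120 N, or if a joint passes its speed limit or range.

ROBOT

A 7-joint arm with a two-finger parallel gripper is mounted at the origin on a cart in front of the work surface, level with it; the furniture and walls round the work are solid. World frame = base frame: x ahead of the robot, y to its left, z up, the work surface at z = 0. Lengths are in m, angles in rad, forces in N, time in s.
With the tool pointing down it reaches from about 0.4 to 0.85 m from the base axis. Payload 4.5 kg.
Tool frame: the origin (TCP) lies midway between the tips of the shut fingers; the grasp point (between the pads) lies arm.hold_point_z behind it (arm.hold_point_z is the distance from the TCP to the grasp point, in m); z points along the fingers, y is the line along which they close (so a half turn about z gives the same grasp; the last joint's range is limited). The gripper opens to 88 mm and grips with 3 to 60 N. Pads are 18 mm wide; open, the fingers measure 123 mm over their backs; the gripper's body (75 mm by 187 mm) begins 45 mm behind the grasp point.
Start: joints at [-1.173, 0.689, -0.195, 1.565, 0.157, 0.902, -0.215], TCP at [0.222, 0.584, 0.239] pointing down, gripper open.
Joint ranges: [-3.01, 3.01], [-0.46, 2.08], [-1.47, 1.51], [0.13, 2.56], [-1, 4.14], [0.04, 2.09], [-2.66, 2.66]. Speed limits (rad/s): [2.57, 2.57, 3.14, 3.14, 3.14, 3.14, 3.14].

INTERFACE

Orientations are given as a unit quaternion [w, x, y, z].
In Python, from plant import arm, vision gives the robot as it stands. The module is installed in compiled form; this text tells all that it offers.
- The arm moves only by the tool play_rows, never from a script. Its argument "targets" is a list that holds one entry, the list of rows, each a list of 7 numbers: the shift along the tool's x, y, z in units of 0.15 m (1.0 is 0.15 m), then the turn, a rotation vector about the tool's x, y, z in units of 45 degrees (1.0 is 45 degrees), then the closure, from -1 (fully open) to 1 (shut). A call has 1 to 5 rows; each row shifts and turns the commanded pose from where the row before left it, along the tool's axes as they then stand; what a row does not reach is not made up. A row lasts 1/8 s, in which the tool goes at most 62.5 mm and 10.7 degrees, less where a joint would pass 70% of its speed; a pose out of reach is approached as far as the arm can. A call with a number of a shift or a turn outside -1 to 1 is refused whole. A call with a gripper value outside its range is refused whole. The fingers move at their own pace and stop on an object; "grip_force" is the grip in N (left out, the last holds). Time passes only in rows, so rows that do not move let the fingers close. It gives the time, the measured TCP pose, the force, the opening and the grip force at its end, in the units of the state.
- arm.get_obs(): the state, without advancing time (a new reading comes with each control period).
- vision.capture(name): name is "scene" or "top" or "wrist"; returns a dict with "image" (384x512x3 uint8, red, green, blue), "range_z" (384x512 float32, m along the optical axis (not along the pixel's ray), 0 where there is no reading), "fx", "fy", "cx", "cy" (pixels), "rvec" (rotation vector, rad) and "tvec" (3), from world to camera coordinates, as OpenCV has them; the wrist camera has in their place "tool_from_camera" (4x4, takes a point from camera to tool coordinates, whose origin is the TCP and whose axes are the flange's). Camera axes: x right, y down, z forward; pixel columns grow to the right and rows downward; lengths in m; the calibration is good to about 2 mm. The wrist camera is an equidistant fisheye: a pixel r from the principal point sees the ray r / f radians off the axis. A picture is of the moment at which its call begins: read the wrist's pose just before it.
- arm.sign_off(): hands the job in; it is judged then, once.
The state is a dict: "time_s": time; "joints": joint angles; "joint_vel": joint speeds; "joint_efforts": joint torques, N m; "tool_pos": TCP position; "tool_rot": TCP orientation; "wrist_force": force on the tool from outside, world axes, zero at the start; "wrist_torque": the same for the moment, N m; "finger_gap": finger opening in m; "grip_force": force on a finger pad.
Only numpy, scipy, OpenCV 4.12 (cv2) and the standard library are available. Lean on these libraries where they do the work, as an engineer would, in place of code of your own. Each camera call takes 0.05 s, during which the arm holds its last target. There are 200 camera calls.

## Working session

There is one attempt and no reset: what is moved stays moved. The work goes in short steps, Python scripts to look and compute and a tool call to move; the robot and the scene stay as the last step left them, time stands still between calls to the robot, and variables do not carry over. Pictures are saved under pics/ and viewed, at most 10 in all, crops included, and the job is handed in when it is done.

Besides the shell and the picture viewer there is one more tool, called after "Call:" by a JSON object that holds its "name" and its "arguments", one argument or row to a line. play_rows: Moves the arm, as the interface text tells. Shifts and turns lie within -1 to 1; 1 stands for 0.15 m of shift or 45 degrees of turn. Its arguments: {"type":"object","properties":{"targets":{"type":"array","items":{"type":"array","items":{"type":"array","items":{"type":"number"}}}},"grip_force":{"type":"number"}},"required":["targets"]}

```bash
mkdir -p pics
cat > h.py <<'E'
import numpy as np, cv2
from scipy.spatial.transform import Rotation as R
from plant import arm, vision
def bgr(c): return cv2.cvtColor(c["image"],cv2.COLOR_RGB2BGR)
def ext(c): return R.from_rotvec(np.ravel(c["rvec"])).as_matrix(), np.ravel(c["tvec"])
def cloud(c):
    z=c["range_z"]; v,u=np.indices(z.shape); M,t=ext(c)
    P=np.stack([(u-c["cx"])/c["fx"]*z,(v-c["cy"])/c["fy"]*z,z],-1)
    W=(P-t)@M; W[z==0]=np.nan; return W
def onplane(c,u,v,h):
    M,t=ext(c); d=M.T@np.array([(u-c["cx"])/c["fx"],(v-c["cy"])/c["fy"],1]); o=-M.T@t
    return o+d*(h-o[2])/d[2]
E
python3 - <<'E'
from h import *
o=arm.get_obs(); print({k:np.round(v,3) for k,v in o.items()}, arm.hold_point_z)
for n in("scene","top"):
    c=vision.capture(n); cv2.imwrite(f"pics/{n}.png",bgr(c)); M,t=ext(c); print(n,-M.T@t,c["fx"])
E
```

```text
{'time_s': np.float64(0.0), 'joints': array([-1.173,  0.69 , -0.195,  1.566,  0.157,  0.903, -0.215]), 'joint_vel': array([ 0.001,  0.   , -0.   , -0.   , -0.001,  0.001,  0.001]), 'joint_efforts': array([ 1.0000e-03, -5.2758e+01, -1.2670e+00, -1.5342e+01, -5.3000e-02,
        6.0000e-03,  0.0000e+00]), 'tool_pos': array([0.222, 0.583, 0.238]), 'tool_rot': array([-0.   ,  0.181,  0.984, -0.001]), 'wrist_force': array([-0.31 , -0.624,  0.229]), 'wrist_torque': array([-0.   ,  0.011, -0.002]), 'grip_force': np.float64(0.0), 'finger_gap': np.float64(0.088)} 0.0187
scene [-0.23877621 -0.67022264  0.71629709] 434.5763051974614
top [0.36562326 0.01558625 1.15833915] 426.74486702312726
```

View pics/scene.png

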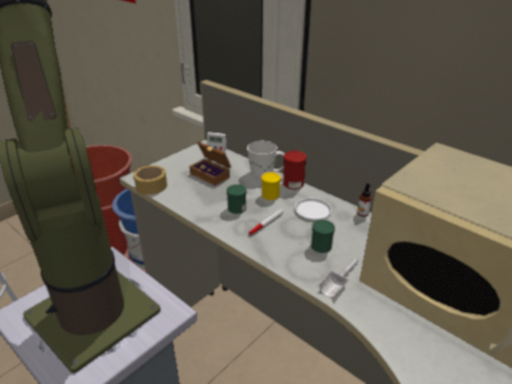

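View pics/top.png

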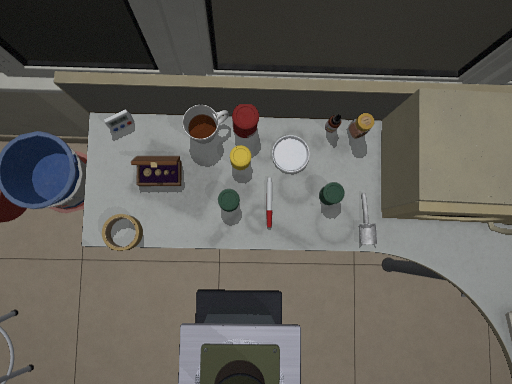

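The scene view shows the open case at (210,163), the green tins at (236,200) and (322,236), and the dish at (312,210). In the top view the case is at (158,172) with its lid at (156,160), the tins at (229,200) and (332,193), the dish at (290,155), the pen at (269,200), and the yellow decoy at (241,157).

Run:
```python
from h import *
for n,boxes in (("top",{"A":(229,200),"B":(332,193)}),("scene",{"A":(236,200),"B":(322,236)})):
    c=vision.capture(n); W=cloud(c); hsv=cv2.cvtColor(bgr(c),cv2.COLOR_BGR2HSV)
    m=cv2.inRange(hsv,(65,70,20),(95,255,255))
    for k,(u,v) in boxes.items():
        s=np.zeros_like(m); s[v-28:v+28,u-28:u+28]=m[v-28:v+28,u-28:u+28]
        P=W[s>0]; zt=np.nanpercentile(P[:,2],95); top=P[P[:,2]>zt-.006]
        (cx,cy),r=cv2.minEnclosingCircle(top[:,:2].astype(np.float32))
        print(n,k,len(P),"ztop",zt.round(4),"circ",np.round([cx,cy,r],4))
    if n=="top":
        d=cv2.inRange(c["image"],(150,150,150),(255,255,255)); 
        for u,v,nm in((290,155,"dish"),):
            P=W[v-24:v+24,u-24:u+24].reshape(-1,3); P=P[P[:,2]>.004]
            print(nm,len(P),cv2.minEnclosingCircle(P[:,:2].astype(np.float32)),np.nanmax(P[:,2]))
        P=W[150:190,125:190].reshape(-1,3); P=P[P[:,2]>.012]
        h=P[P[:,2]>.05]; l=P[P[:,2]<.045]
        for nm,q in(("lid",h),("box",l)): print(nm,len(q),q.min(0).round(3),q.max(0).round(3),cv2.minAreaRect(q[:,:2].astype(np.float32)))
        for zz in np.arange(.03,.11,.01):
            q=P[abs(P[:,2]-zz)<.005]
            if len(q): print(zz.round(2),len(q),q.min(0).round(3),q.max(0).round(3))
    else:
        P=W[135:190,180:240].reshape(-1,3); P=P[(P[:,2]>.03)&(P[:,0]<.64)]
        for zz in np.arange(.03,.12,.01):
            q=P[abs(P[:,2]-zz)<.005]
            if len(q): print(zz.round(2),len(q),np.percentile(q,3,axis=0).round(3),np.percentile(q,97,axis=0).round(3))
    cv2.imwrite(f"pics/{n}_case.png",cv2.resize(bgr(c)[125:200,120:200] if n=="top" else bgr(c)[130:200,175:255],None,fx=7,fy=7))
```

```text
top A 350 ztop 0.0684 circ [0.4793 0.037  0.0272]
top B 387 ztop 0.0683 circ [ 0.5036 -0.2342  0.0277]
dish 299 ((0.6112014055252075, -0.11841236054897308), 0.08385322242975235) 0.015979709542046937
lid 381 [0.557 0.17  0.051] [0.592 0.284 0.1  ] ((0.5733815431594849, 0.2266724854707718), (0.033679667860269547, 0.11488538235425949), 3.9744482040405273)
box 892 [0.518 0.168 0.012] [0.596 0.284 0.045] ((0.5564598441123962, 0.22718483209609985), (0.07439745217561722, 0.11602822691202164), 1.9554096460342407)
0.03 203 [0.519 0.17  0.025] [0.587 0.284 0.034]
0.04 16 [0.519 0.171 0.035] [0.596 0.279 0.045]
0.05 33 [0.59  0.176 0.045] [0.594 0.283 0.051]
0.06 45 [0.578 0.17  0.055] [0.589 0.283 0.062]
0.07 45 [0.579 0.17  0.066] [0.584 0.282 0.074]
0.08 47 [0.572 0.17  0.075] [0.582 0.281 0.085]
0.09 143 [0.557 0.171 0.085] [0.577 0.284 0.095]
0.1 100 [0.559 0.171 0.095] [0.572 0.282 0.1  ]
scene A 379 ztop 0.0678 circ [0.4723 0.0348 0.0253]
scene B 534 ztop 0.0677 circ [ 0.4962 -0.2359  0.0257]
0.03 104 [0.514 0.171 0.03 ] [0.584 0.285 0.035]
0.04 47 [0.577 0.172 0.036] [0.587 0.282 0.045]
0.05 55 [0.573 0.171 0.045] [0.584 0.284 0.054]
0.06 67 [0.469 0.044 0.055] [0.581 0.278 0.065]
0.07 116 [0.464 0.038 0.065] [0.576 0.274 0.075]
0.08 49 [0.561 0.173 0.076] [0.575 0.279 0.084]
0.09 66 [0.555 0.172 0.085] [0.569 0.283 0.095]
0.1 71 [0.555 0.176 0.095] [0.567 0.283 0.099]
```

View pics/top_case.png

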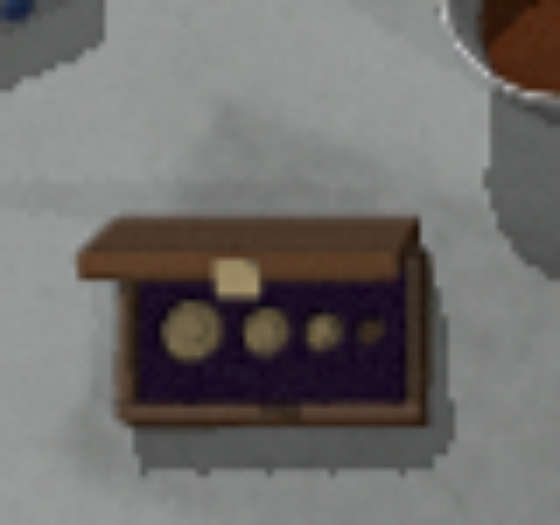

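The top-view crop shows the lid leaning forward of upright (about 1.2 rad), with its outer free edge near row 215–250. The weights lie open below it. I'll come in behind the lid with shut fingers.

Call:
{"name": "play_rows", "arguments": {
  "targets": [
    [[0, 0, 0, 0, 0, -0.23, 1], [0, 0, 0, 0, 0, -0.23, 1], [-0.26, -0.24, 0, 0, 0, 0, 1], [-0.26, -0.24, 0, 0, 0, 0, 1], [-0.26, -0.24, 0, 0, 0, 0, 1]]
  ],
  "grip_force": 20
}}

```text
time_s: 0.82
tool_pos: [0.3402, 0.4746, 0.2386]
tool_rot: [0.0, 0.001, 1.0, -0.0]
wrist_force: [1.0, 1.4, 0.3]
finger_gap: 0.0401
grip_force: 0.0
```

Call:
{"name": "play_rows", "arguments": {
  "targets": [
    [[-0.26, -0.24, 0, 0, 0, 0, 1], [-0.26, -0.24, 0, 0, 0, 0, 1], [-0.26, -0.24, 0, 0, 0, 0, 1], [-0.26, -0.24, 0, 0, 0, 0, 1], [-0.26, -0.24, 0, 0, 0, 0, 1]]
  ]
}}

```text
time_s: 1.45
tool_pos: [0.5348, 0.294, 0.2386]
tool_rot: [-0.0, 0.001, 1.0, 0.0]
wrist_force: [0.4, 0.8, -0.3]
finger_gap: 0.0006
grip_force: 0.0
```

Call:
{"name": "play_rows", "arguments": {
  "targets": [
    [[-0.28, -0.23, 0, 0, 0, 0, 1], [-0.27, -0.22, 0, 0, 0, 0, 1], [0, 0, 0.3, 0, 0, 0, 1], [0, 0, 0, 0, 0, 0, 1]]
  ]
}}

```text
time_s: 1.95
tool_pos: [0.6137, 0.2259, 0.1904]
tool_rot: [-0.004, 0.002, 1.0, -0.002]
wrist_force: [-0.1, 0.6, -0.1]
finger_gap: 0.0002
grip_force: 0.0
```

Call:
{"name": "play_rows", "arguments": {
  "targets": [
    [[-0.03, 0, 0.25, 0, 0, 0, 1], [0, 0, 0.25, 0, 0, 0, 1], [0, 0, 0.2, 0, 0, 0, 1], [0, 0, 0, 0, 0, 0, 1]]
  ]
}}

```text
time_s: 2.45
tool_pos: [0.6189, 0.2284, 0.088]
tool_rot: [-0.002, 0.0, 1.0, -0.0]
wrist_force: [-0.7, -0.1, 0.5]
finger_gap: 0.0003
grip_force: 0.0
```

Call:
{"name": "play_rows", "arguments": {
  "targets": [
    [[0.22, 0, 0, 0, 0, 0, 1], [0.11, 0, 0.05, 0, 0, 0, 1], [0.09, 0, 0.07, 0, 0, 0, 1], [0.07, 0, 0.09, 0, 0, 0, 1]]
  ]
}}

```text
time_s: 2.95
tool_pos: [0.5484, 0.2297, 0.0604]
tool_rot: [0.002, 0.001, 1.0, 0.001]
wrist_force: [0.3, -0.9, 2.2]
finger_gap: 0.0004
grip_force: 1.3
```

Call:
{"name": "play_rows", "arguments": {
  "targets": [
    [[0.05, 0, 0.06, 0, 0, 0, 1], [0, 0, 0.04, 0, 0, 0, 1], [0, 0, 0, 0, 0, 0, 1]]
  ]
}}

```text
time_s: 3.32
tool_pos: [0.5397, 0.228, 0.0422]
tool_rot: [-0.0, 0.001, 1.0, -0.0]
wrist_force: [-0.6, -0.2, -0.0]
finger_gap: 0.0005
grip_force: 0.0
```

Call:
{"name": "play_rows", "arguments": {
  "targets": [
    [[0, 0, 0.015, 0, 0, 0, 1], [0, 0, 0.01, 0, 0, 0, 1], [0, 0, 0, 0, 0, 0, 1], [0, 0, 0, 0, 0, 0, 1]]
  ]
}}

```text
time_s: 3.82
tool_pos: [0.54, 0.228, 0.0416]
tool_rot: [0.001, 0.001, 1.0, 0.0]
wrist_force: [-6.8, -2.9, 24.4]
finger_gap: 0.0004
grip_force: 12.5
```

Run:
```python
from h import *
print({k:np.round(v,3) for k,v in arm.get_obs().items() if k in("tool_pos","wrist_force")})
c=vision.capture("scene"); W=cloud(c); P=W[135:190,180:240].reshape(-1,3)
P=P[(P[:,0]>.5)&(P[:,0]<.6)&(P[:,1]>.165)&(P[:,1]<.29)&(P[:,2]>.03)&(P[:,2]<.09)]
a=P[(P[:,1]<.2)|(P[:,1]>.26)]
for x in np.arange(.51,.6,.01):
    q=a[abs(a[:,0]-x)<.005]
    if len(q): print(x.round(2),len(q),np.median(q[:,2]).round(4),np.max(q[:,2]).round(4))
```

```text
{'tool_pos': array([0.54 , 0.228, 0.042]), 'wrist_force': array([-6.805, -2.936, 24.446])}
0.51 9 0.0375 0.0428
0.52 59 0.0395 0.0447
0.53 39 0.0417 0.0455
0.54 38 0.0417 0.0454
0.55 31 0.0424 0.0453
0.56 23 0.0425 0.0447
0.57 18 0.0411 0.0462
0.58 18 0.0416 0.0451
0.59 1 0.0407 0.0407
```

The lid is flat at 42 mm and bears 24 N, so it is shut. I'll lift clear and refine tins and dish from the unobstructed starting pictures.

Call:
{"name": "play_rows", "arguments": {
  "targets": [
    [[0, 0, -0.2, 0, 0, 0, 1], [0, 0, -0.4, 0, 0, 0, 1], [0, 0, -0.3, 0, 0, 0, -0.4], [0, 0, 0, 0, 0, 0, -0.6]]
  ]
}}

```text
time_s: 4.38
tool_pos: [0.5421, 0.2289, 0.1773]
tool_rot: [0.004, 0.002, 1.0, 0.002]
wrist_force: [0.0, -0.1, -0.9]
finger_gap: 0.0182
grip_force: 0.0
```

Run:
```python
from h import *
S={"top":{"A":(229,200),"B":(332,193)},"scene":{"A":(236,200),"B":(322,236)}}
cs={n:vision.capture(n) for n in S}
ims={n:cv2.imread(f"pics/{n}.png") for n in S}
for k in "AB":
    for n in S:
        u,v=S[n][k]; c=cs[n]; m=cv2.inRange(cv2.cvtColor(ims[n],cv2.COLOR_BGR2HSV),(60,60,15),(100,255,255))
        s=np.zeros_like(m); s[v-25:v+25,u-25:u+25]=m[v-25:v+25,u-25:u+25]
        k_=max(cv2.findContours(s,cv2.RETR_EXTERNAL,cv2.CHAIN_APPROX_NONE)[0],key=cv2.contourArea)[:,0]
        # far-side silhouette belongs to lid rim, near-side to base: all contour rays on both planes
        a=np.array([onplane(c,*p,.066)[:2] for p in k_]); b=np.array([onplane(c,*p,0)[:2] for p in k_])
        M,t=ext(c); o=(-M.T@t)[:2]; d=(a.mean(0)-o); d/=np.linalg.norm(d); e=np.array([-d[1],d[0]])
        print(k,n,"lid far-r:",np.round(o+d*((a-o)@d).max()-d*.0285+e*(((a-o)@e).max()+((a-o)@e).min())/2,4),
              "base near+r:",np.round(o+d*((b-o)@d).min()+d*.027+e*(((b-o)@e).max()+((b-o)@e).min())/2,4),"width@.066",np.ptp((a-o)@e).round(4))
for n,(u,v) in {"top":(290,155),"scene":(312,210)}.items():
    hsv=cv2.cvtColor(ims[n],cv2.COLOR_BGR2HSV); g=hsv[:,:,2]
    s=np.zeros_like(g); s[v-24:v+24,u-24:u+24]=(g[v-24:v+24,u-24:u+24]>205)*255
    k_=max(cv2.findContours(s,cv2.RETR_EXTERNAL,cv2.CHAIN_APPROX_NONE)[0],key=cv2.contourArea)[:,0]
    a=np.array([onplane(cs[n],*p,.009)[:2] for p in k_]).astype(np.float32)
    print("dish",n,cv2.minEnclosingCircle(a))
```

```text
A top lid far-r: [0.4782 0.0374] base near+r: [0.4832 0.0383] width@.066 0.0532
A scene lid far-r: [0.4714 0.0323] base near+r: [0.4843 0.045 ] width@.066 0.0443
B top lid far-r: [ 0.5027 -0.2334] base near+r: [ 0.5053 -0.238 ] width@.066 0.0522
B scene lid far-r: [ 0.4933 -0.2385] base near+r: [ 0.5075 -0.2302] width@.066 0.049
dish top ((0.5743007659912109, -0.12953737378120422), 0.002070919144898653)
dish scene ((0.6041039824485779, -0.13392013311386108), 0.04218141362071037)
```

Run:
```python
from h import *
c=vision.capture("top"); im=cv2.imread("pics/top.png"); g=cv2.cvtColor(im,cv2.COLOR_BGR2GRAY)
h=cv2.HoughCircles(g[120:190,255:325],cv2.HOUGH_GRADIENT_ALT,1,20,param1=100,param2=.5,minRadius=14,maxRadius=24); print(h)
if h is not None:
  for u,v,r in h[0]: print(onplane(c,u+255,v+120,.009), r/c["fx"]*1.15)
print("px center",onplane(c,290.5,154.5,.009)); print("scoop L",onplane(c,358,225,.02),onplane(c,360,200,.02),"pen",onplane(c,265,200,.017),onplane(c,273,200,.017),"yellow",onplane(c,241,157,.066))
W=cloud(c);print(W[210:245:6,352:378:4,2].round(3))
```

```text
[[[36.       34.       17.453691]]]
[ 0.61477059 -0.13060291  0.009     ] 0.04703453
px center [ 0.61333596 -0.12923335  0.009     ]
scoop L [ 0.42271462 -0.31150812  0.02      ] [ 0.49044572 -0.31764168  0.02      ] pen [ 0.48516988 -0.06026857  0.017     ] [ 0.48563853 -0.08186272  0.017     ] yellow [0.59114373 0.00714984 0.066     ]
[[-0.003 -0.003  0.001  0.017  0.    -0.001  0.004]
 [-0.    -0.001 -0.001  0.017  0.001 -0.001  0.   ]
 [-0.002  0.001 -0.002  0.007  0.015 -0.002  0.003]
 [-0.007 -0.003  0.01  -0.001  0.001  0.005  0.001]
 [ 0.     0.002  0.023 -0.002  0.003  0.003  0.019]
 [-0.     0.001 -0.004  0.001 -0.001  0.008  0.022]]
```

Call:
{"name": "play_rows", "arguments": {
  "targets": [
    [[0.21, -0.32, 0, 0, 0, 0, -0.8], [0.21, -0.32, 0, 0, 0, 0, -0.8], [0, -0.32, 0, 0, 0, 0, -0.8], [0, -0.32, 0, 0, 0, 0, -0.8], [0, 0, 0, 0, 0, 0, -0.8]]
  ]
}}

```text
time_s: 5.15
tool_pos: [0.4745, 0.031, 0.1718]
tool_rot: [-0.002, 0.005, 1.0, -0.002]
wrist_force: [0.7, 1.2, 0.7]
finger_gap: 0.079
grip_force: 0.0
```

Call:
{"name": "play_rows", "arguments": {
  "targets": [
    [[-0.02, 0.035, 0.25, 0, 0, 0, -1], [0, 0, 0.3, 0, 0, 0, -1], [0, 0, 0.25, 0, 0, 0, -1], [0, 0, 0.2, 0, 0, 0, -1], [0, 0, 0, 0, 0, 0, -1]]
  ]
}}

```text
time_s: 5.78
tool_pos: [0.4771, 0.0425, 0.0211]
tool_rot: [-0.003, -0.0, 1.0, -0.0]
wrist_force: [-0.6, 0.5, 0.8]
finger_gap: 0.0881
grip_force: 0.0
```

Call:
{"name": "play_rows", "arguments": {
  "targets": [
    [[0, 0, 0, 0, 0, 0, 0.2], [0, 0, 0, 0, 0, 0, 0.2], [0, 0, 0, 0, 0, 0, 0.2], [0, 0, 0, 0, 0, 0, 0.2]]
  ],
  "grip_force": 20
}}

```text
time_s: 6.28
tool_pos: [0.4793, 0.0409, 0.024]
tool_rot: [0.0, 0.002, 1.0, -0.0]
wrist_force: [-0.7, -0.2, -1.7]
finger_gap: 0.0539
grip_force: 21.9
```

Call:
{"name": "play_rows", "arguments": {
  "targets": [
    [[0, 0, -0.15, 0, 0, 0, 0.2], [0, 0, -0.15, 0, 0, 0, 0.2], [0, 0, -0.1, 0, 0, 0, 0.2], [0, 0, 0, 0, 0, 0, 0.2], [0, 0, 0, 0, 0, 0, 0.2]]
  ],
  "grip_force": 30
}}

```text
time_s: 6.9
tool_pos: [0.4787, 0.0412, 0.0831]
tool_rot: [-0.0, 0.001, 1.0, 0.0]
wrist_force: [0.1, -0.8, -1.8]
finger_gap: 0.0539
grip_force: 30.4
```

Call:
{"name": "play_rows", "arguments": {
  "targets": [
    [[0, 0, 0, 0, 0, 0, 0.2], [0, 0, 0, 0, 0, 0, 0.2], [0, 0, 0, 0, 0, 0, 0.2]]
  ]
}}

```text
time_s: 7.28
tool_pos: [0.4789, 0.0413, 0.0832]
tool_rot: [-0.0, 0.001, 1.0, 0.0]
wrist_force: [-0.6, 1.0, -1.1]
finger_gap: 0.0541
grip_force: 30.4
```

Call:
{"name": "play_rows", "arguments": {
  "targets": [
    [[0, 0, 0, 0, 0, 0, 0.2], [0, 0, 0, 0, 0, 0, 0.2], [0, 0, 0, 0, 0, 0, 0.2]]
  ]
}}

```text
time_s: 7.65
tool_pos: [0.479, 0.0413, 0.0835]
tool_rot: [0.0, 0.001, 1.0, 0.0]
wrist_force: [0.0, -0.3, -1.1]
finger_gap: 0.054
grip_force: 30.4
```

Tin A reads about 1.3 N, so it's the light one. I'll set it back down.

Call:
{"name": "play_rows", "arguments": {
  "targets": [
    [[0, 0, 0.15, 0, 0, 0, 0.2], [0, 0, 0.15, 0, 0, 0, 0.2], [0, 0, 0.08, 0, 0, 0, 0.2], [0, 0, 0.02, 0, 0, 0, 0.2], [0, 0, 0, 0, 0, 0, 0.2]]
  ]
}}

```text
time_s: 8.28
tool_pos: [0.479, 0.0413, 0.0239]
tool_rot: [0.0, 0.001, 1.0, 0.0]
wrist_force: [0.9, -0.9, -0.9]
finger_gap: 0.0534
grip_force: 31.8
```

Call:
{"name": "play_rows", "arguments": {
  "targets": [
    [[0, 0, 0.006, 0, 0, 0, 0.2], [0, 0, 0, 0, 0, 0, 0.2]]
  ]
}}

```text
time_s: 8.52
tool_pos: [0.4794, 0.0412, 0.0236]
tool_rot: [0.001, 0.001, 1.0, 0.0]
wrist_force: [-0.8, -0.4, 7.3]
finger_gap: 0.0537
grip_force: 31.0
```

Call:
{"name": "play_rows", "arguments": {
  "targets": [
    [[0, 0, 0, 0, 0, 0, -0.6], [0, 0, 0, 0, 0, 0, -1], [0, 0, 0, 0, 0, 0, -1], [0, 0, 0, 0, 0, 0, -1]]
  ]
}}

```text
time_s: 9.02
tool_pos: [0.479, 0.0413, 0.0225]
tool_rot: [-0.0, 0.001, 1.0, 0.0]
wrist_force: [0.0, -0.2, -0.8]
finger_gap: 0.0881
grip_force: 0.0
```

Call:
{"name": "play_rows", "arguments": {
  "targets": [
    [[0, 0, -0.25, 0, 0, 0, -1], [0, 0, -0.35, 0, 0, 0, -1], [0, 0, -0.4, 0, 0, 0, -1], [0, -0.35, 0, 0, 0, 0, -1], [0, -0.35, 0, 0, 0, 0, -1]]
  ]
}}

```text
time_s: 9.65
tool_pos: [0.4793, -0.0647, 0.1735]
tool_rot: [0.001, 0.0, 1.0, -0.0]
wrist_force: [0.5, -0.3, 0.1]
finger_gap: 0.0881
grip_force: 0.0
```

Call:
{"name": "play_rows", "arguments": {
  "targets": [
    [[-0.05, -0.37, 0, 0, 0, 0, -1], [-0.05, -0.38, 0, 0, 0, 0, -1], [-0.05, -0.38, 0, 0, 0, 0, -0.8], [0, 0, 0, 0, 0, 0, -0.8], [0, 0, 0, 0, 0, 0, -0.8]]
  ]
}}

```text
time_s: 10.28
tool_pos: [0.5005, -0.2327, 0.1723]
tool_rot: [-0.0, 0.001, 1.0, 0.001]
wrist_force: [0.3, 0.6, -0.1]
finger_gap: 0.0793
grip_force: 0.0
```

Call:
{"name": "play_rows", "arguments": {
  "targets": [
    [[-0.01, 0, 0.25, 0, 0, 0, -0.8], [0, 0, 0.3, 0, 0, 0, -0.8], [0, 0, 0.25, 0, 0, 0, -0.8], [0, 0, 0.18, 0, 0, 0, -0.8], [0, 0, 0, 0, 0, 0, -0.8]]
  ]
}}

```text
time_s: 10.9
tool_pos: [0.5014, -0.2305, 0.0242]
tool_rot: [-0.002, -0.001, 1.0, 0.001]
wrist_force: [0.5, -1.4, 0.4]
finger_gap: 0.0792
grip_force: 0.0
```

Call:
{"name": "play_rows", "arguments": {
  "targets": [
    [[0, 0, 0, 0, 0, 0, 0.2], [0, 0, 0, 0, 0, 0, 0.2], [0, 0, 0, 0, 0, 0, 0.2], [0, 0, 0, 0, 0, 0, 0.2]]
  ],
  "grip_force": 40
}}

```text
time_s: 11.4
tool_pos: [0.5031, -0.234, 0.0266]
tool_rot: [0.001, 0.001, 1.0, -0.001]
wrist_force: [-0.3, -1.6, 6.0]
finger_gap: 0.0523
grip_force: 39.9
```

Call:
{"name": "play_rows", "arguments": {
  "targets": [
    [[0, 0, -0.15, 0, 0, 0, 0.2], [0, 0, -0.2, 0, 0, 0, 0.2], [0, 0, -0.2, 0, 0, 0, 0.2], [0, 0, -0.1, 0, 0, 0, 0.2], [0, 0, 0, 0, 0, 0, 0.2]]
  ]
}}

```text
time_s: 12.02
tool_pos: [0.5024, -0.2335, 0.1234]
tool_rot: [0.0, 0.001, 1.0, -0.0]
wrist_force: [-0.5, -0.5, -5.5]
finger_gap: 0.0527
grip_force: 39.6
```

Call:
{"name": "play_rows", "arguments": {
  "targets": [
    [[0, 0, 0, 0, 0, 0, 0.2], [0, 0, 0, 0, 0, 0, 0.2], [0, 0, 0, 0, 0, 0, 0.2]]
  ]
}}

```text
time_s: 12.4
tool_pos: [0.502, -0.2331, 0.1223]
tool_rot: [-0.001, 0.001, 1.0, 0.0]
wrist_force: [0.3, -0.1, -5.0]
finger_gap: 0.0528
grip_force: 39.6
```

Tin B reads about 5 N, so it's the heavy one. I'll carry it over the dish.

Call:
{"name": "play_rows", "arguments": {
  "targets": [
    [[-0.12, 0.11, 0, 0, 0, 0, 0.2], [-0.15, 0.14, 0, 0, 0, 0, 0.2], [-0.15, 0.14, 0, 0, 0, 0, 0.2], [-0.15, 0.14, 0, 0, 0, 0, 0.2], [-0.12, 0.11, 0, 0, 0, 0, 0.2]]
  ]
}}

```text
time_s: 13.02
tool_pos: [0.6068, -0.1361, 0.1226]
tool_rot: [-0.0, 0.001, 1.0, 0.0]
wrist_force: [-0.1, -0.2, -4.8]
finger_gap: 0.0522
grip_force: 39.6
```

Call:
{"name": "play_rows", "arguments": {
  "targets": [
    [[-0.05, 0.05, -0.02, 0, 0, 0, 0.2], [0, 0, 0, 0, 0, 0, 0.2], [0, 0, 0, 0, 0, 0, 0.2], [0, 0, 0, 0, 0, 0, 0.2]]
  ]
}}

```text
time_s: 13.52
tool_pos: [0.6127, -0.1315, 0.1259]
tool_rot: [-0.001, 0.002, 1.0, -0.0]
wrist_force: [-0.2, -0.2, -5.1]
finger_gap: 0.0525
grip_force: 39.6
```

Run:
```python
from h import *
o=arm.get_obs(); print(o["tool_pos"],o["wrist_force"],abs(np.array(o["joint_vel"])).max())
a=vision.capture("scene"); b=vision.capture("top"); cv2.imwrite("pics/end.png",cv2.resize(np.vstack([bgr(a)[100:300,120:440],bgr(b)[90:260,80:400]]),None,fx=1.6,fy=1.6))
M,t=ext(b)
for p in((.479,.041,.066),(.613,-.130,.009)):
    q=M@np.array(p)+t; print(q[:2]/q[2]*b["fx"]+[b["cx"],b["cy"]])
```

```text
[ 0.61267091 -0.131523    0.12589407] [-0.21397882 -0.15812561 -5.06565932] 0.007475350814580321
[226.92926709 199.57836639]
[290.7767311  154.62699348]
```

View pics/end.png

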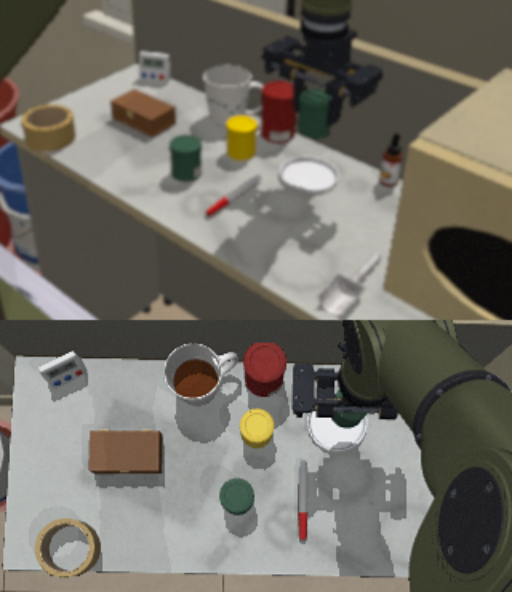

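The picture shows the case shut at (143,112) and the light tin upright at (186,158). The heavy tin is held at (314,113), above the dish at (308,176), and everything else is undisturbed.

```bash
python3 -c "
from plant import arm
print(arm.sign_off())"
```

```text
the job is handed in; nothing more can be done
None
```

Job handed in, with no verdict returned: the case lid is shut, the lighter tin (about 1.3 N) is upright on the worktop, and the heavier one (about 5 N) is held upright about 10 cm above the dish.

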